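Shut the dust hood for its leak test

TASK

Close up the small bench dust hood for a leak test: first push its clear front sash fully down by the black handle, then turn the quarter-turn fastener on the blue top panel until its white slot lines up with the yellow marks. Finally press the panel fully home against its frame and finish still holding it pressed, without letting go; leave the loupe and the two vials where they stand.

Things in the scene. Friction and masses are not known exactly. Their poses are not given: they have to be found in the camera images.
- hood: grey sheet-metal dust hood fixed to the table, 200 (x, front to back) x 260 (y, width) x 130 mm high, open at the front where the sash runs. Origin at the centre of its underside, on the table; own x points to the back (away from the robot), y to the left, z up. Two aluminium sash tracks at its front corners (own x = -109 mm, y = +-114 mm) reach up to 176 mm.
- sash (a joint): height of the clear front sash above its fully lowered position, m: 0 is fully down (shut), 0.09 fully up. It slides straight up and down, stays where it is left, and takes about 2 to 5 N to move.
- sash_grip (a point): middle of the sash's black bar handle: a round bar 12 mm thick and 90 mm long, level, along the hood's y, on two 12 mm legs at its ends. With the sash down it lies 164 mm above the table (34 mm above the hood's roof), 109 mm in front of the hood's origin; under it is the 8 mm thick sash, its top edge 34 mm below the bar's centre. Axes as the hood's.
- panel (a joint): how far the blue access panel is pressed down, m: 0 is up, floating on its springy seal with a 6 mm gap; 0.006 is fully home, flush against the frame. Pushing starts to move it at about 2 N and takes about 8 N to keep it fully home; it springs up again when let go. While the fastener's slot is not lined up (within about 8 degrees), a pin under the panel stops it after about 1 mm.
- panel_top (a point): centre of the upper face of the blue panel, 120 (x) x 140 (y) x 4 mm, on the hood's roof, 20 mm behind the hood's origin; its upper face is 140 mm above the table when up and 134 mm when home. Axes as the hood's. Yellow marks on the panel and on the frame run along y through this point.
- fastener (a joint): turn of the quarter-turn fastener, rad: 0 when its white slot lines up with the yellow marks (along the hood's y); positive is anticlockwise seen from above. It starts 0.6 to 1.5 from aligned, so is turned clockwise; there is no stop at 0 (range -0.4 to 1.6), and it stays where it is left (torque about 0.06 N m).
- fastener_grip (a point): point on the fastener's axis at the height to pinch it, 20 mm above the panel's upper face at the panel's centre. The head is an upright black wing 44 mm long (own y), 11 mm thick (own x), its top 31 mm above the panel, with the white slot along the top; under it a steel disc of 40 mm diameter and 3 mm height. The axes turn with the fastener: y runs along the slot.
- loupe: black eyepiece loupe, 37 mm diameter and 37 mm high, standing loose on the left part of the hood's roof; leave it. Origin at the centre of its underside.
- amber_vial: amber glass vial with a black cap, 36 mm diameter, 78 mm high, standing to the left of the hood; leave it. Origin at the centre of its underside.
- clear_vial: clear glass vial with a black cap, 28 mm diameter, 62 mm high, standing to the right of the hood; leave it. Origin at the centre of its underside.
Things that resemble listed ones, but are neither listed nor needed, are in the scene too. What is shaped like the amber_vial but purple is not meant.

How it is judged:
By the outcome, as a careful person would: the job done as asked, in the order asked, and still so for the second after the job is handed in, while the arm keeps its last pose, push and grip.
It also fails if it takes over 42 s, if anything falls off the work surface, if the arm or the gripper's body presses on something with over 40 N, if the wrist force passes 120 N, or if a joint passes its speed limit or range.

ROBOT

A 7-joint arm with a two-finger parallel gripper is mounted at the origin on a cart in front of the work surface, level with it; the furniture and walls round the work are solid. World frame = base frame: x ahead of the robot, y to its left, z up, the work surface at z = 0. Lengths are in m, angles in rad, forces in N, time in s.
With the tool pointing down it reaches from about 0.425 to 0.925 m from the base axis. Payload 6.8 kg.
Tool frame: the origin (TCP) lies at the very end of the fingers, on their centre line; the grasp point (between the pads) lies 19 mm behind it (r.tcp_to_grasp is the distance from the TCP to the grasp point, in m); z points along the fingers, y is the line along which they close (so a half turn about z gives the same grasp; the last joint's range is limited). The gripper opens to 85 mm and grips with 20 to 120 N. Pads are 22 mm wide; open, the fingers measure 114 mm over their backs; the gripper's body (76 mm by 85 mm) begins 54 mm behind the grasp point. The pads swing forward as they close: fully open they stand 13 mm farther back than shut.
Start: joints at [-1.276, 0.477, 0.022, 1.555, -0.011, 1.109, -0.083], TCP at [0.265, 0.621, 0.231] pointing down, gripper open.
Joint ranges: [-2.96, 2.96], [-0.34, 2.1], [-1.41, 1.46], [0.24, 2.44], [-1.37, 4.51], [0.17, 1.92], [-2.96, 2.96]. Speed limits (rad/s): [2.39, 2.39, 3.14, 3.14, 3.14, 3.14, 3.14].

INTERFACE

Orientations are given as a rotation vector (axis times angle).
In Python, from bench import r gives the robot as it stands.
- The arm moves only by the tool step_arm, never from a script. Its argument "moves" is a list of rows, each a list of 7 numbers: the shift along the tool's x, y, z in mm, then the turn, a rotation vector about the tool's x, y, z in rad, then the finger opening in mm, from 0 to 85.4. A call has 1 to 8 rows; each row is the pose to reach, as a shift and turn from the pose commanded when the call began, along the tool's axes at that moment; what a row does not reach only later rows make up. A row lasts 1/10 s, in which the tool goes at most 50 mm and 8.59 degrees, less where a joint would pass 70% of its speed; a pose out of reach is approached as far as the arm can. A call with a gripper value outside its range is refused whole. The fingers move at their own pace and stop on an object; "grip_force" is the grip in N (left out, the last holds). Time passes only in rows, so rows that repeat a pose let the fingers close. It gives the time, the measured TCP pose, the force, the opening and the grip force at its end, in the units of the state.
- r.get_obs(): the state, without advancing time (a new reading comes with each control period).
- r.grab_frame(name): name is "scene" or "top" or "wrist"; returns a dict with "image" (400x640x3 uint8, red, green, blue), "depth" (400x640 float32, m along the optical axis (not along the pixel's ray), 0 where there is no reading), "mtx" (3x3 intrinsics, pixels), "k1" (the pictures are not rectified: a ray, as slopes to the right and down, at radius r is drawn at 1 + k1 r^2 times it, then the intrinsics apply), "rvec" (rotation vector, rad) and "tvec" (3), from world to camera coordinates, as OpenCV has them. Camera axes: x right, y down, z forward; pixel columns grow to the right and rows downward; lengths in m; the calibration is good to about 2 mm. A picture is of the moment at which its call begins.
- r.hand_in(): hands the job in; it is judged then, once.
The state is a dict: "clock": time; "joints": joint angles; "qvel": joint speeds; "tau": joint torques, N m; "tcp_pos": TCP position; "orientation": TCP orientation; "contact_force": force on the tool from outside, world axes, zero at the start; "moment": the same for the moment, N m; "grip_width": finger opening in m; "gripper_force": force on a finger pad.
Only numpy, scipy, OpenCV 4.12 (cv2) and the standard library are available. Lean on these libraries where they do the work, as an engineer would, in place of code of your own. Each camera call takes 0.05 s, during which the arm holds its last target. There are 200 camera calls.

## Working session

There is one attempt and no reset: what is moved stays moved. The work goes in short steps, Python scripts to look and compute and a tool call to move; the robot and the scene stay as the last step left them, time stands still between calls to the robot, and variables do not carry over. Pictures are saved under pics/ and viewed, at most 10 in all, crops included, and the job is handed in when it is done.

Besides the shell and the picture viewer there is one more tool, called after "Request:" as a command line: name --pt "numbers of a row" for each row, then --argument value for the rest. step_arm: Moves the arm, as the interface text tells. Its arguments: {"type":"object","properties":{"moves":{"type":"array","items":{"type":"array","items":{"type":"number"}}},"grip_force":{"type":"number"}},"required":["moves"]}

```bash
mkdir -p pics
cat > h.py <<'E'
import numpy as np, cv2
from scipy.spatial.transform import Rotation as R
from bench import r
def grab(n,save=None):
    f=r.grab_frame(n)
    if save: cv2.imwrite('pics/'+save,f['image'][:,:,::-1])
    return f
def cloud(f):
    K=np.array(f['mtx']);h,w=f['depth'].shape
    u,v=np.meshgrid(np.arange(w),np.arange(h))
    xd=(u-K[0,2])/K[0,0];yd=(v-K[1,2])/K[1,1];x,y=xd.copy(),yd.copy()
    for _ in range(8):
        s=1+f['k1']*(x*x+y*y);x,y=xd/s,yd/s
    P=np.stack([x,y,np.ones_like(x)],-1)*f['depth'][...,None]
    M=R.from_rotvec(np.ravel(f['rvec'])).as_matrix()
    W=(P-np.ravel(f['tvec']))@M
    W[f['depth']<=0]=np.nan
    return W
E
python3 - <<'E'
from h import *
a=grab('scene');b=grab('top')
cv2.imwrite('pics/st.png',cv2.resize(np.vstack([a['image'],b['image']])[:,:,::-1],(480,600)))
np.savez('s.npz',**a);np.savez('t.npz',**b)
cv2.imwrite('pics/top.png',b['image'][:,:,::-1]);cv2.imwrite('pics/scene.png',a['image'][:,:,::-1])
print(r.get_obs())
E
```

```text
{'clock': 0.1, 'joints': array([-1.27608294,  0.47774969,  0.0223424 ,  1.55635571, -0.01151999,
        1.10932281, -0.08308317]), 'qvel': array([ 3.25162245e-04, -1.24542274e-03,  1.23910172e-03, -3.31341297e-03,
       -1.65987870e-04, -2.86041942e-04, -9.30835938e-05]), 'tau': array([ 3.40300947e-03, -5.97757924e+01,  1.61282871e+00, -2.81951755e+01,
        1.27794643e-02,  5.04906027e-03,  4.53515054e-05]), 'tcp_pos': array([0.26439688, 0.62046886, 0.23039999]), 'orientation': array([-6.28378034e-01, -3.07786598e+00,  2.65653162e-03]), 'contact_force': array([-0.581159  , -0.64025203, -0.33961843]), 'moment': array([0.01586989, 0.02983288, 0.0156428 ]), 'gripper_force': 0.0, 'grip_width': 0.08544642708297201}
```

View pics/top.png

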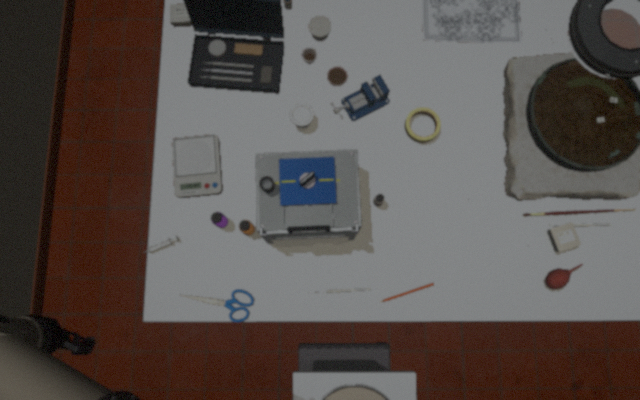

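View pics/scene.png

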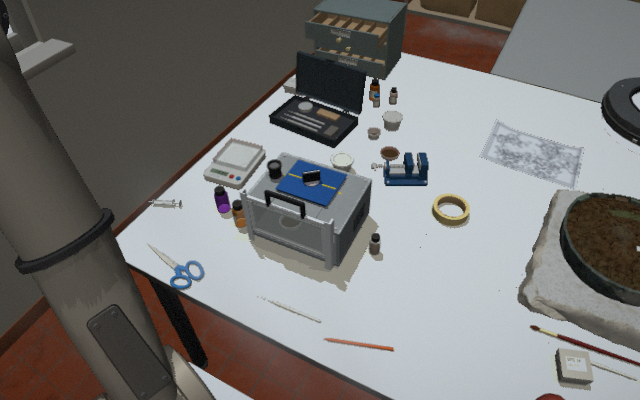

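Top view: hood at (308,192), blue panel (308,181), wing (307,180), loupe (267,184), handle near (308,231), amber vial (246,228; the purple lookalike is at 220,219), clear vial (379,200). The scene view shows the black handle at (285,203).

Run:
```python
from h import *
for n in 'ts':
    f=dict(np.load(n+'.npz'));W=cloud(f);im=f['image'];hsv=cv2.cvtColor(im,cv2.COLOR_RGB2HSV)
    box=np.zeros(im.shape[:2],bool)
    if n=='t': box[150:212,270:345]=1
    else: box[155:212,272:350]=1
    m=box&(hsv[...,0]>100)&(hsv[...,0]<125)&(hsv[...,1]>130)&(hsv[...,2]>60)
    p=W[m];p=p[np.isfinite(p).all(1)];z=np.median(p[:,2]);p=p[abs(p[:,2]-z)<.012]
    print(n,len(p),'z',z,cv2.minAreaRect((p[:,:2]*1000).astype(np.float32)))
    # wing: points above panel
    c=np.array(cv2.minAreaRect(p[:,:2].astype(np.float32))[0])
    with np.errstate(all='ignore'):
        w=box&(np.hypot(*(W[...,:2]-c).transpose(2,0,1))<.03)&(W[...,2]>z+.018)
    q=W[w];print('wing',len(q),q.mean(0),q[:,2].max(),cv2.minAreaRect((q[:,:2]*1000).astype(np.float32)))
    yl=box&(hsv[...,0]>18)&(hsv[...,0]<38)&(hsv[...,1]>110)
    q=W[yl];q=q[np.isfinite(q).all(1)];l=cv2.fitLine((q[:,:2]*1000).astype(np.float32),cv2.DIST_HUBER,0,.01,.01).ravel();print('yellow',len(q),l,np.degrees(np.arctan2(l[1],l[0])))
    if n=='s':
        b=np.zeros_like(box);b[185:222,258:310]=1
        q=W[b&(im.max(-1)<45)];q=q[np.isfinite(q).all(1)];print('handle',len(q),np.percentile(q,[5,50,95],axis=0))
        cv2.imwrite('pics/c.png',cv2.resize(im[140:270,215:390,::-1],None,fx=4,fy=4,interpolation=2))
    else:
        b=np.zeros_like(box);b[205:245,262:358]=1
        with np.errstate(all='ignore'): q=W[b&(W[...,2]>.185)]
        print('high',len(q),np.percentile(q,[2,50,98],axis=0))
```

```text
t 2030 z 0.13934969215349005 ((625.62548828125, 119.24820709228516), (116.73210906982422, 137.0894012451172), 2.454272985458374)
wing 93 [0.62539983 0.11943266 0.16809034] 0.17400722035725516 ((626.5182495117188, 119.85467529296875), (11.42187786102295, 42.42327117919922), 40.155879974365234)Traceback (most recent call last):
  File "<stdin>", line 16, in <module>
cv2.error: OpenCV(4.12.0) /io/opencv/modules/imgproc/src/linefit.cpp:50: error: (-215:Assertion failed) count > 0 in function 'fitLine2D_wods'
```

Run:
```python
from h import *
f=dict(np.load('s.npz'));W=cloud(f);im=f['image']
cv2.imwrite('pics/c.png',cv2.resize(im[140:270,215:390,::-1],None,fx=4,fy=4,interpolation=2))
b=np.zeros(im.shape[:2],bool);b[185:222,258:310]=1
q=W[b&(im.max(-1)<45)];q=q[np.isfinite(q).all(1)];print('handle',len(q),np.percentile(q,[5,50,95],axis=0))
f=dict(np.load('t.npz'));W=cloud(f);im=f['image']
b=np.zeros(im.shape[:2],bool);b[205:245,262:358]=1
with np.errstate(all='ignore'): q=W[b&(W[...,2]>.185)]
print('high',len(q),np.percentile(q,[2,50,98],axis=0) if len(q) else '')
yaw=np.radians(2.45);c,s=np.cos(yaw),np.sin(yaw);T=np.array([[c,-s],[s,c]])
o=np.array([.6256,.1192])-T@[.02,0];print('origin',o,'grip',o+T@[-.109,0])
ob=r.get_obs();print(R.from_rotvec(ob['orientation']).as_matrix().round(3))
```

```text
handle 279 [[0.49118877 0.06487525 0.13338596]
 [0.49530321 0.11051242 0.19804747]
 [0.5675311  0.15839899 0.20313427]]
high 222 [[0.49051896 0.06646715 0.19521177]
 [0.49702683 0.11431743 0.20099206]
 [0.50428608 0.16094803 0.20591902]]
origin [0.60561828 0.11834505] grip [0.49671792 0.11368557]
[[-0.92   0.392 -0.001]
 [ 0.392  0.92  -0.002]
 [-0.    -0.002 -1.   ]]
```

View pics/c.png

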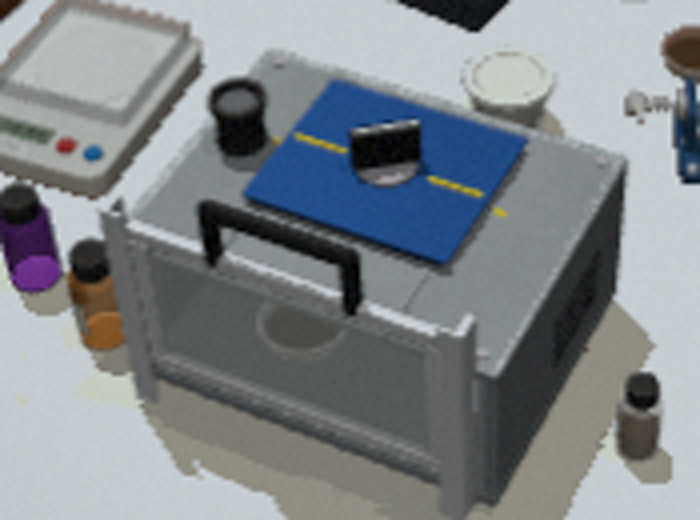

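The crop shows black bar handle (280,240), wing oblique at (385,150), loupe clear of panel; the amber vial (95,295) is left of the hood, the purple lookalike (25,240) further left. Sash is ~32 mm up, fastener ≈ +0.66 rad. I move above the handle with fingers closed.

Request:
step_arm --pt "-412 -375 -20 0 0 0.466 0" --pt "-412 -375 -20 0 0 0.466 0" --pt "-412 -375 -20 0 0 0.466 0" --pt "-412 -375 -20 0 0 0.466 0" --pt "-412 -375 -20 0 0 0.466 0" --pt "-412 -375 -20 0 0 0.466 0" --pt "-412 -375 -20 0 0 0.466 0" --pt "-412 -375 -20 0 0 0.466 0" --grip_force 20

```text
clock: 0.9
tcp_pos: [0.4313, 0.2555, 0.2456]
orientation: [-1.322, -2.85, 0.0]
contact_force: [0.8, 0.6, 0.3]
grip_width: -0.0001
gripper_force: 0.0
```

```bash
cat > d.py <<'E'
import sys
from h import *
# target x y z(mm) toolyaw(deg of tool y)
t=list(map(float,sys.argv[1:5]));o=r.get_obs()
M=R.from_rotvec(o['orientation']).as_matrix()
y=np.radians(t[3]);Y=np.array([np.cos(y),np.sin(y),0]);Z=np.array([0,0,-1.]);T=np.stack([np.cross(Y,Z),Y,Z],1)
print('d',(M.T@(np.array(t[:3])-o['tcp_pos']*1000)).round(1),(R.from_matrix(M.T@T)).as_rotvec().round(3))
print(o['clock'],o['tcp_pos'].round(4),o['contact_force'].round(1),o['grip_width'],o['joints'].round(2))
E
python3 d.py 496.7 113.7 230 40.2
```

```text
d [-150.5  -41.7   15.6] [-0.    -0.     0.001]
0.9 [0.4313 0.2555 0.2456] [0.8 0.6 0.3] -7.140832838817958e-05 [-0.89  0.17  0.27  1.96 -0.05  1.01  0.1 ]
```

Request:
step_arm --pt "-150 -42 10 0 0 0 0" --pt "-150 -42 10 0 0 0 0" --pt "-150 -42 10 0 0 0 0" --pt "-150 -42 10 0 0 0 0" --pt "-150 -42 15 0 0 0 0" --pt "-150 -42 15 0 0 0 0"

```text
clock: 1.5
tcp_pos: [0.4949, 0.117, 0.2297]
orientation: [-1.32, -2.849, 0.001]
contact_force: [-1.0, 0.2, -0.2]
grip_width: -0.0
gripper_force: 0.0
```

```bash
python3 d.py 496.7 113.7 205 40.2
python3 - <<'E'
from h import *
f=grab('wrist','w1.png');W=cloud(f);np.savez('w.npz',**f)
E
```

```text
d [-3.8 -0.7 24.7] [-0.001 -0.001  0.002]
1.5 [0.4949 0.117  0.2297] [-1.   0.2 -0.2] -2.575751953557609e-05 [-0.67  0.21  0.37  1.97 -0.09  0.98  0.44]
```

View pics/w1.png

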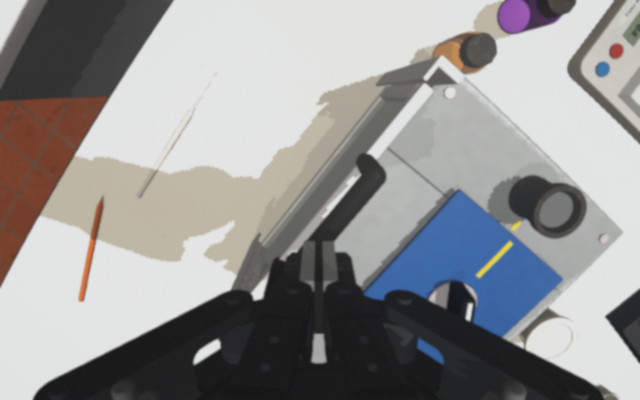

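Wrist view: closed fingertips (318,245) stand over the black bar running (370,170) to (320,230). Pushing down now.

Request:
step_arm --pt "-3 0 15 0 0 0 0" --pt "-3 0 22 0 0 0 0" --pt "-3 0 27 0 0 0 0" --pt "-3 0 32 0 0 0 0" --pt "-3 0 37 0 0 0 0" --pt "-3 0 42 0 0 0 0" --pt "-3 0 47 0 0 0 0" --pt "-3 0 52 0 0 0 0"

```text
clock: 2.35
tcp_pos: [0.4981, 0.1139, 0.1785]
orientation: [1.322, 2.85, 0.001]
contact_force: [-1.3, 2.0, 2.6]
grip_width: 0.0
gripper_force: 1.2
```

Request:
step_arm --pt "0 0 3 0 0 0 0" --pt "0 0 5 0 0 0 0" --pt "0 0 7 0 0 0 0" --pt "0 0 9 0 0 0 0" --pt "0 0 9 0 0 0 0"

```text
clock: 2.85
tcp_pos: [0.4981, 0.1137, 0.17]
orientation: [1.322, 2.849, 0.001]
contact_force: [0.2, 2.1, 4.9]
grip_width: 0.0
gripper_force: 2.3
```

Request:
step_arm --pt "0 0 1 0 0 0 0" --pt "0 0 2 0 0 0 0" --pt "0 0 3 0 0 0 0" --pt "0 0 3 0 0 0 0"

```text
clock: 3.25
tcp_pos: [0.4984, 0.1138, 0.1695]
orientation: [-1.323, -2.849, -0.003]
contact_force: [-10.2, -0.3, 30.7]
grip_width: 0.0003
gripper_force: 15.1
```

Hard stop at 30 N: the sash is down. Lift and move over the fastener, opening part-way.

Request:
step_arm --pt "0 0 -20 0 0 0 0" --pt "0 0 -45 0 0 0 0" --pt "0 0 -45 0 0 0 0"

```text
clock: 3.55
tcp_pos: [0.4995, 0.1134, 0.2142]
orientation: [1.322, 2.846, 0.005]
contact_force: [-0.0, -0.3, -0.2]
grip_width: 0.0003
gripper_force: 0.0
```

```bash
python3 d.py 626 119.5 215 40.2
```

```text
d [-76.9 100.6  -0.2] [ 0.004  0.002 -0.   ]
3.55 [0.4995 0.1134 0.2142] [-0.  -0.3 -0.2] 0.00034462677293953015 [-0.66  0.23  0.37  1.98 -0.1   0.94  0.46]
```

Request:
step_arm --pt "-40 20 -20 0 0 0 50" --pt "-40 20 -20 0 0 0 50" --pt "-40 20 -20 0 0 0 50"

```text
clock: 3.85
tcp_pos: [0.5393, 0.0949, 0.2311]
orientation: [1.325, 2.848, -0.001]
contact_force: [-0.1, 0.1, -0.7]
grip_width: 0.0434
gripper_force: 0.0
```

```bash
python3 d.py 626 119.5 215 40.2
python3 - <<'E'
from h import *
f=grab('wrist','w2.png');W=cloud(f);im=f['image'];hsv=cv2.cvtColor(im,cv2.COLOR_RGB2HSV)
with np.errstate(all='ignore'):
  d=np.hypot(W[...,0]-.626,W[...,1]-.1195)
  m=(d<.11)&(abs(W[...,2]-.140)<.008)&(hsv[...,0]>100)&(hsv[...,0]<125)&(hsv[...,1]>130)
  q=W[m];print(len(q),q[:,2].mean(),cv2.minAreaRect((q[:,:2]*1000).astype(np.float32)))
  w=(d<.03)&(W[...,2]>.162)&(W[...,2]<.18);q=W[w]
  print(len(q),q.mean(0) if len(q) else '',q[:,2].max(),cv2.minAreaRect((q[:,:2]*1000).astype(np.float32)))
  y=(d<.1)&(hsv[...,0]>20)&(hsv[...,0]<35)&(hsv[...,1]>120)&(W[...,2]<.15);q=W[y]
  l=cv2.fitLine((q[:,:2]*1000).astype(np.float32),cv2.DIST_HUBER,0,.01,.01).ravel();print(len(q),l,np.degrees(np.arctan2(l[1],l[0])))
E
```

```text
d [-37.1  82.2  16.1] [-0.001  0.001 -0.002]
3.85 [0.5393 0.0949 0.2311] [-0.1  0.1 -0.7] 0.04335502722087861 [-0.61  0.28  0.39  1.88 -0.12  1.01  0.53]
17892 0.14039537387634984 ((627.5482177734375, 120.08094024658203), (118.79707336425781, 137.76608276367188), 2.239353656768799)
1185 [0.62527977 0.12060623 0.16991333] 0.17354601847783194 ((627.2487182617188, 119.92036437988281), (11.644937515258789, 43.776954650878906), 41.1348876953125)
272 [ 4.3103170e-02 -9.9907064e-01  6.2637634e+02  1.6035500e+02] -87.5296
```

View pics/w2.png

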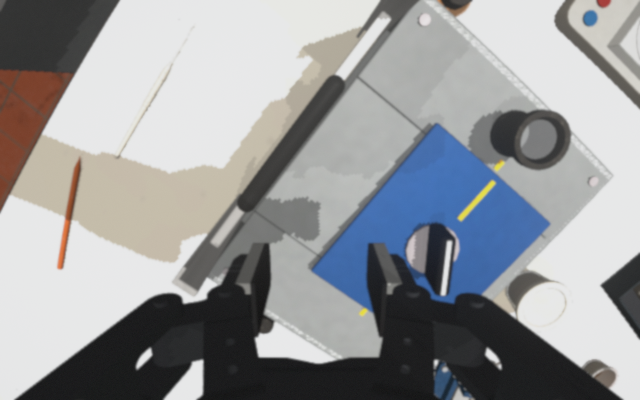

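Wrist view: wing (445,265) slightly off the yellow line, loupe (540,140) well clear, sash handle now low beside the roof. Center over the wing and descend.

Request:
step_arm --pt "-38 83 10 0 0 -0.01 50" --pt "-38 83 10 0 0 -0.01 50" --pt "-38 83 16 0 0 -0.01 50" --pt "-38 83 16 0 0 -0.01 50"

```text
clock: 4.3
tcp_pos: [0.6254, 0.1209, 0.2131]
orientation: [-1.305, -2.854, 0.005]
contact_force: [-0.1, 0.4, -0.1]
grip_width: 0.0499
gripper_force: 0.0
```

```bash
python3 d.py 627 120 145.5 41
```

```text
d [-1.8  0.9 67.6] [-0.004 -0.002 -0.003]
4.3 [0.6254 0.1209 0.2131] [-0.1  0.4 -0.1] 0.049857108534522375 [-0.57  0.45  0.38  1.69 -0.19  1.04  0.59]
```

Request:
step_arm --pt "-2 1 30 0 0 0 40" --pt "-2 1 50 0 0 0 40" --pt "-2 1 60 0 0 0 40" --pt "-2 1 66 0 0 0 40" --pt "-2 1 66 0 0 0 40"

```text
clock: 4.8
tcp_pos: [0.6283, 0.1197, 0.1496]
orientation: [-1.308, -2.856, 0.001]
contact_force: [-0.3, 0.2, 0.2]
grip_width: 0.0399
gripper_force: 0.0
```

Request:
step_arm --pt "0 0 0 0 0 0 20" --pt "0 0 0 0 0 0 8" --pt "0 0 0 0 0 0 5" --pt "0 0 0 0 0 0 5" --pt "0 0 0 0 0 0 5" --pt "0 0 0 0 0 0 5" --grip_force 30

```text
clock: 5.4
tcp_pos: [0.6288, 0.1192, 0.1499]
orientation: [-1.309, -2.856, 0.001]
contact_force: [-4.6, -3.0, 4.9]
grip_width: 0.01
gripper_force: 36.5
```

```bash
python3 d.py 627 120 145.5 2.4
```

```text
d [ 1.8 -0.8  4.4] [-0.    0.    0.67]
5.4 [0.6288 0.1192 0.1499] [-4.6 -3.   4.9] 0.010027559179886533 [-0.54  0.52  0.36  1.74 -0.22  0.92  0.62]
```

Request:
step_arm --pt "0 -1 0 0 0 0.1 5" --pt "0 -1 0 0 0 0.2 5" --pt "0 -1 0 0 0 0.3 5" --pt "0 -1 0 0 0 0.4 5" --pt "0 -1 0 0 0 0.5 5" --pt "0 -1 0 0 0 0.6 5" --pt "0 -1 0 0 0 0.67 5" --pt "0 -1 0 0 0 0.67 5"

```text
clock: 6.2
tcp_pos: [0.628, 0.1188, 0.1496]
orientation: [2.175, 2.267, -0.001]
contact_force: [-3.4, -3.2, 4.4]
grip_width: 0.0098
gripper_force: 36.4
```

```bash
python3 d.py 627 120 145.5 2.4
python3 - <<'E'
from h import *
f=grab('wrist','w3.png')
E
```

```text
d [ 1.3 -0.9  4.1] [-0.     0.001 -0.001]
6.2 [0.628  0.1188 0.1496] [-3.4 -3.2  4.4] 0.00976343468273046 [-0.66  0.55  0.53  1.75 -0.33  0.93  0.04]
```

View pics/w3.png

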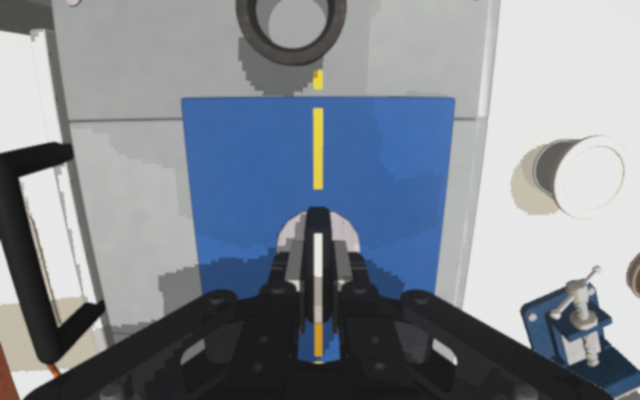

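The white slot (318,275) is collinear with the yellow mark (318,150): aligned. Press down while holding.

Request:
step_arm --pt "0 0 1 0 0 0 5" --pt "0 0 2 0 0 0 5" --pt "0 0 3 0 0 0 5" --pt "0 0 4 0 0 0 5" --pt "0 0 5 0 0 0 5" --pt "0 0 6 0 0 0 5" --pt "0 0 6 0 0 0 5"

```text
clock: 6.95
tcp_pos: [0.628, 0.1188, 0.1448]
orientation: [-2.172, -2.269, -0.0]
contact_force: [-8.2, -2.6, 13.0]
grip_width: 0.0104
gripper_force: 37.7
```

Request:
step_arm --pt "0 -0.5 0.7 0 0 0 5" --pt "0 -0.5 1.4 0 0 0 5" --pt "0 -0.5 2 0 0 0 5" --pt "0 -0.5 2 0 0 0 5" --pt "0 -0.5 2 0 0 0 5"

```text
clock: 7.45
tcp_pos: [0.6281, 0.1188, 0.1447]
orientation: [-2.172, -2.269, -0.003]
contact_force: [-11.3, -3.7, 24.6]
grip_width: 0.0102
gripper_force: 39.4
```

```bash
cat > z.py <<'E'
import sys
from h import *
f=grab('wrist',sys.argv[1]);W=cloud(f);im=f['image'];hsv=cv2.cvtColor(im,cv2.COLOR_RGB2HSV)
with np.errstate(all='ignore'):
  d=np.hypot(W[...,0]-.627,W[...,1]-.120)
  z=W[...,2];m=(d<.11)&(abs(z-.138)<.012)
  b=m&(hsv[...,0]>100)&(hsv[...,0]<125)&(hsv[...,1]>130)
  b[:,:]&=np.arange(400)[:,None]<230
  g=m&(hsv[...,1]<60)&(np.arange(400)[:,None]<110)
  print('panel z',np.median(z[b]),'roof',np.median(z[g]))
E
python3 z.py w4.png; python3 d.py 627 120 140 2.4
```

```text
panel z 0.13430507023824284 roof 0.13040821337918695
d [ 1.3 -1.1  4.7] [ 0.001 -0.002  0.001]
7.5 [0.6281 0.1188 0.1447] [-10.6  -3.4  23.9] 0.01004655847264983 [-0.66  0.55  0.52  1.75 -0.34  0.92  0.05]
```

Panel is at 134.3 mm (was 140.4), hard stop, 24 N. Final check of slot and sash.

Run:
```python
from h import *
a=grab('scene')['image'];w=cv2.imread('pics/w4.png')
cv2.imwrite('pics/f.png',np.vstack([cv2.resize(a[140:270,190:390,::-1],(460,299),interpolation=2),cv2.resize(w,(460,288))]))
```

```text
(no output)
```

View pics/f.png

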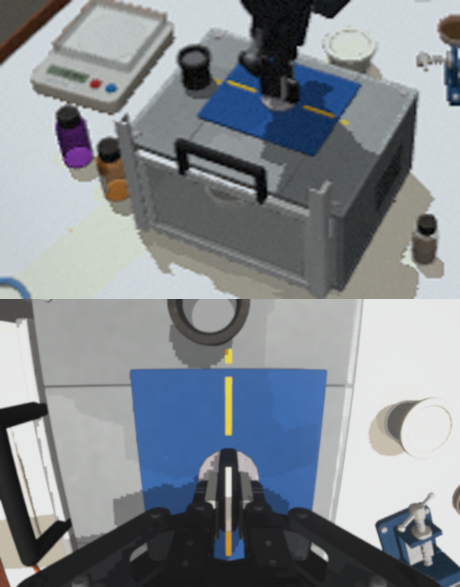

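The sash is shut (handle at 220,165), the slot lines up with the marks (228,480), and the loupe and vials are undisturbed.

```bash
python3 -c "from bench import r; print(r.hand_in())"
```

```text
the job is handed in; nothing more can be done
None
```

The job is handed in: the sash is fully down, the fastener slot is lined up with the yellow marks, and the gripper is still holding the panel fully home at about 24 N; the loupe and both vials were not touched.

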